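True up a leaning post with a flanged square

ROBOT

A 6-joint arm with a two-finger parallel gripper is mounted at the origin on a cart in front of the work surface, level with it; the furniture and walls round the work are solid. World frame = base frame: x ahead of the robot, y to its left, z up, the work surface at z = 0. Lengths are in mm, angles in degrees, forces in N, time in s.
With the tool pointing down it reaches from about 325 to 925 mm from the base axis. Payload 3.1 kg.
Tool frame: the origin (TCP) lies at the very end of the fingers, on their centre line; the grasp point (between the pads) lies 19 mm behind it; z points along the fingers, y is the direction in which the jaws open and shut (so a half turn about z gives the same grasp; the last joint's range is limited). The gripper opens to 85 mm and grips with 20 to 120 N. Pads are 22 mm wide; open, the fingers measure 114 mm over their backs; the gripper's body (76 mm by 85 mm) begins 54 mm behind the grasp point. The pads swing forward as they close: fully open they stand 13 mm farther back than shut.
Start: joints at [64.217, 12.427, 92.441, -0, 75.132, -6.429], TCP at [207.115, 589.697, 231.3] pointing down, gripper open.
Joint ranges: [-157.48, 157.48], [-44.54, 120.13], [17.64, 146.25], [-64.5, 244.5], [7.68, 150.69], [-147.95, 147.95]. Speed limits (degrees/s): [159.86, 159.86, 180, 180, 180, 180].

INTERFACE

Orientations are given as a 3x3 rotation matrix whose columns are the frame's x, y, z axes.
In Python, from station import r gives the robot as it stands. The module is installed in compiled form; this text tells all that it offers.
- The arm moves only by the tool send_rows, never from a script. Its argument "increments" is a list that holds one entry, the list of rows, each a list of 7 numbers: the shift along the world's x, y, z as a fraction of full scale, then the turn, a rotation vector about the world's x, y, z as a fraction of full scale, then the gripper's target within -1 to 1 (fully open at 1, half-way at 0, shut at -1). A call has 1 to 5 rows; each row shifts and turns the commanded pose from where the row before left it; what a row does not reach is not made up. Full scale, the value 1, is 30 mm for a shift and 60 degrees for a turn. A row lasts 1/10 s, in which the tool goes at most 50 mm and 8.59 degrees, less where a joint would pass 70% of its speed; a pose out of reach is approached as far as the arm can. A call with a number of a shift or a turn outside -1 to 1 is refused whole. A call with a gripper value outside its range is refused whole. The fingers move at their own pace and stop on an object; "squeeze" is the grip in N (left out, the last holds). Time passes only in rows, so rows that do not move let the fingers close. It gives the time, the measured TCP pose, the force and the opening at its end, in the units of the state.
- r.read_state(): the state, without advancing time (a new reading comes with each control period).
- r.capture(name): name is "scene" or "side" or "wrist"; returns the picture (420x560x3 uint8, red, green, blue); there is no depth.
- r.camera_model(name): a dict with "vertical_fov" (degrees; the focal length in pixels is half the picture's height over the tangent of half this angle, whatever the lens; pixels are square), "cx", "cy" (the principal point, pixels), "dist_coeffs" ([k1, k2, p1, p2, k3] as OpenCV has them; the pictures are not rectified), "R" (3x3) and "t" (3): a world point X has camera coordinates R X + t. Camera axes: x right, y down, z forward; pixel columns grow to the right and rows downward; lengths in mm; the calibration is good to about 2 mm. A picture is of the moment at which its call begins: read the wrist's pose just before it. camera_model takes no time and is no camera call; for the wrist camera it gives the pose at the moment of the call.
- r.hand_in(): hands the job in, once; it reports no verdict.
Trained networks look in the newest picture that a camera, given by its name, has taken for a name from the list of things; names that differ only in an ending like _2 or _b are one class to them, and where a whole thing is asked for, a point or a joint stands for the part that bears it (a point fixed in the world has none). Each returns a list of dicts, best first, with "conf" (0 to 1); they miss things now and then, are a little off and sometimes report something else, mostly with a low value. They report only what shows in the picture. A call takes as long as a camera call. They do not tell look-alikes from the thing itself.
- r.boxes_of(query, camera): "box" ([left, top, right, bottom] in pixels, round what is visible of it).
The state is a dict: "clock": time; "joint_positions": joint angles; "dq": joint speeds; "tau": joint torques, N m; "tcp_pos": TCP position; "eef_rot": TCP orientation; "force": force on the tool from outside, world axes, zero at the start; "ft_torque": the same for the moment, N m; "finger_gap": finger opening in mm.
Only numpy, scipy, OpenCV 4.12 (cv2) and the standard library are available. Lean on these libraries where they do the work, as an engineer would, in place of code of your own. Each camera call takes 0.05 s, during which the arm holds its last target.

TASK

The short post on the drilled base plate leans in its bracket: pick up the flanged steel square from the worktop and press it into the corner between plate and post, on the side the post leans towards and centred on the post, until its foot lies flat on the plate with the heel against the bracket's sill and its upright edge is flush along the post, which then stands upright. Finish while still gripping the square and pressing it down and against the post; do not let go. Leave the other things on the worktop where they are.

Things in the scene. Friction and masses are not known exactly. Their poses are not given: they have to be found in the camera images.
- square: Loose steel square, some 0.35 kg, standing on its foot. Foot 120 (x) x 36 (y) x 10 mm; blade, an upright plate 70 (x) x 10 (y), top at 85 mm, with a slanting brace behind. Origin: underside of the foot, 55 mm behind the heel; x along the foot to the heel, z up. Foot x -65..55, blade x -15..55 mm. Foot's heel end and blade's front edge form one plane (x = 55 mm), which goes against the post
- square_heel (a point): The square's corner: underside of the foot at the heel, middle of its width (55 mm ahead of the square's origin). Axes as the square's
- square_grip (a point): Point in the blade to pinch across its 10 mm thickness (the square's y): 37 mm behind the front edge, 52 mm above the foot's underside, 33 mm below the blade's top. Axes as the square's
- plate: Fixed aluminium base plate on the worktop with a grid of small holes, 220 (x) x 130 (y) x 12 mm thick. Origin: centre of its underside; its top is 12 mm above. x points along its length towards the bracket's end
- bracket: Fixed dark steel clevis, 60 (x) x 70 (y) x 44 mm, with a sill 12 mm high, 70 mm wide across its front; it holds the post. Origin: on the plate's top, in the plane of the sill's front face, at the middle of the post's width. x points from that face into the post (the way the square is pushed; the square's x then points along it), z up. Negative x is free plate. The heel meets the sill at x = 0
- post_face (a point): Aluminium post, 40 x 40 mm in section, 15 to 80 mm above the plate, between the bracket's cheeks. This point lies in its front face, middle of its width, 75 mm above the plate; axes as the bracket's when upright; the front face is then in one plane with the sill's front
- post (a joint): Lean of the post about a pin along the bracket's y, 20 mm behind the front face, 22 mm above the plate. 0 = upright; negative = top leans forward over the free plate (starts -0.10 to -0.06). Range -0.11 to 0.06. A weak spring (3 N m/rad, rest -0.08) makes it lean again when released; about 4 to 6 N at its top brings it upright
- timer: Bystander: white lab timer lying flat, 66 x 68 x 21 mm; origin at the centre of its underside. Leave alone
- grease_tin: Bystander: round tin with a blue lid, 57 mm across, 41 mm high; origin at the centre of its underside. Leave alone
- weighing_bottle: Bystander: small glass bottle with a knobbed stopper, 43 mm across, 53 mm high; origin at the centre of its underside. Leave alone
Mind the look-alikes: they are no part of the job. Of the things shaped like the square, the steel one is meant.

How it is judged (in metres and radians):
On the way:
1. the square is lifted off the worktop in the gripper (height (world z) of square above 0.015 m and contact force between the fingers and square above 1 N), for 0.2 s.
At the end, for the whole second after the job is handed in: Gripped (over 2 N); pressing plate and post (over 1 N each); heel within 2.5 mm of the sill's plane, 2 mm of the plate's top, 12 mm of the post's middle; foot within 0.04 rad of the bracket's x; square and post within 0.03 rad of upright; at rest (under 10 mm/s) (contact force between the fingers and square above 2 N and contact force between square and plate above 1 N and contact force between square and post above 1 N and x of square_heel in the frame of bracket between -0.0025 and 0.0025 m and y of square_heel in the frame of bracket between -0.012 and 0.012 m and z of square_heel in the frame of bracket between -0.002 and 0.002 m and angle between the x axis of square and the x axis of bracket, either way round below 0.04 rad and angle between square's own z axis and vertical below 0.03 rad and value of joint post between -0.03 and 0.03 rad and linear speed of square below 0.01 m/s); the arm keeps its last pose, push and grip.
It fails at once if the timer is pushed away (over 2 cm) (distance of timer from where it was at the start of the episode above 0.02 m).
It fails at once if the grease tin is pushed away (over 2 cm) (distance of grease_tin from where it was at the start of the episode above 0.02 m).
It fails at once if the weighing bottle is pushed away (over 2 cm) (distance of weighing_bottle from where it was at the start of the episode above 0.02 m).
It also fails if it takes over 48 s, if anything falls off the work surface, if the arm or the gripper's body presses on something with over 40 N, if the wrist force passes 120 N, or if a joint passes its speed limit or range.

## Working session

There is one attempt and no reset: what is moved stays moved. The work goes in short steps, Python scripts to look and compute and a tool call to move; the robot and the scene stay as the last step left them, time stands still between calls to the robot, and variables do not carry over. Pictures are saved under pics/ and viewed, and the job is handed in when it is done.

Besides the shell and the picture viewer there is one more tool, called after "Call:" by a JSON object that holds its "op" and its "data". send_rows: Moves the arm, as the interface text tells. Its arguments: {"type":"object","properties":{"increments":{"type":"array"},"squeeze":{"type":"number"}},"required":["increments"]}

```bash
mkdir -p pics; python3 - <<'E'
from station import r
import cv2
s=r.read_state(); print(s)
for n in ("scene","side","wrist"):
    im=r.capture(n); cv2.imwrite(f"pics/{n}0.png",im[:,:,::-1])
    m=r.camera_model(n); print(n,m)
    for q in ("square","plate","bracket","post_face","timer","grease_tin","weighing_bottle"):
        print(n,q,[(round(b["conf"],2),[round(v) for v in b["box"]]) for b in r.boxes_of(q,n)][:4])
E
```

```text
{'clock': 0.0, 'joint_positions': array([ 6.42185507e+01,  1.24777570e+01,  9.25281229e+01,  3.62308133e-04,
        7.51302503e+01, -6.42651239e+00]), 'dq': array([ 0.07980749, -0.03312966, -0.09626225,  0.01229702,  0.00471752,
       -0.02450238]), 'tau': array([-1.25083698e-03, -3.96841407e+01, -3.03854835e+01, -1.58173498e-04,
        9.65885818e-03, -7.32169738e-07]), 'tcp_pos': array([206.74199571, 588.96613599, 229.96067188]), 'eef_rot': array([[-9.43482929e-01,  3.31419498e-01, -1.03888407e-03],
       [ 3.31421014e-01,  9.43480549e-01, -2.13675992e-03],
       [ 2.72003008e-04, -2.36030452e-03, -9.99997177e-01]]), 'force': array([1.06341291, 0.10200879, 0.83217235]), 'ft_torque': array([0.0660979 , 0.02156025, 0.01230907]), 'finger_gap': 85.04505655629805}
scene {'vertical_fov': 57.66252313257039, 'cx': 277.604398768701, 'cy': 210.91567324567853, 'dist_coeffs': array([0.00661801, 0.        , 0.        , 0.        , 0.        ]), 'R': array([[ 0.68573441, -0.72781096, -0.00771442],
       [-0.40615427, -0.37383524, -0.83383807],
       [ 0.60399257,  0.5749247 , -0.55195522]
[... 1266 characters left out ...]
0, 310, 282, 346])]
side grease_tin [(0.74, [249, 168, 263, 183])]
side weighing_bottle [(0.71, [329, 203, 344, 221])]
wrist {'vertical_fov': 61.570598179325295, 'cx': 278.9087318285077, 'cy': 211.78757328391413, 'dist_coeffs': array([-0.01826249,  0.        ,  0.        ,  0.        ,  0.        ]), 'R': array([[ 3.31878160e-01,  9.43322221e-01,  2.71171532e-04],
       [ 9.11402038e-01, -3.20722172e-01,  2.57844164e-01],
       [ 2.43317100e-01, -8.53257004e-02, -9.66186480e-01]]), 't': array([-624.94404257,  -32.45564266,  376.8365084 ])}
wrist square [(0.88, [46, 399, 76, 420])]
wrist plate []
wrist bracket []
wrist post_face []
wrist timer []
wrist grease_tin []
wrist weighing_bottle []
```

```bash
python3 - <<'E'
import cv2
a=cv2.imread("pics/scene0.png")[160:370,140:400]; cv2.imwrite("pics/sc_crop.png",cv2.resize(a,None,fx=2.85,fy=2.85,interpolation=cv2.INTER_CUBIC))
a=cv2.imread("pics/side0.png")[150:360,170:430]; cv2.imwrite("pics/si_crop.png",cv2.resize(a,None,fx=2.85,fy=2.85,interpolation=cv2.INTER_CUBIC))
E
```

```text
(no output)
```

View pics/sc_crop.png

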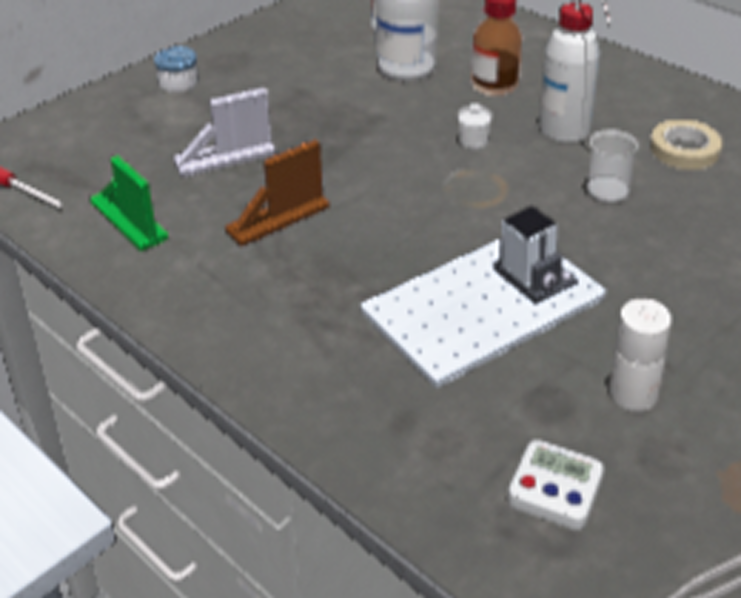

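View pics/si_crop.png

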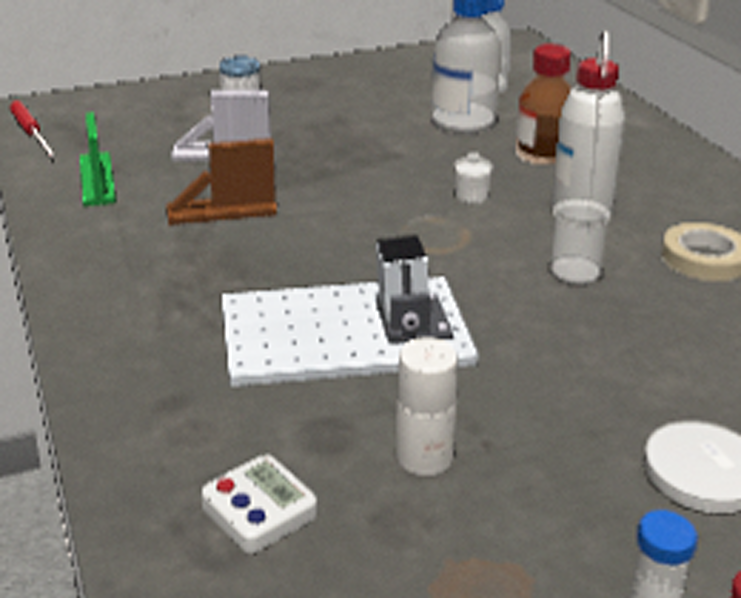

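View pics/wrist0.png

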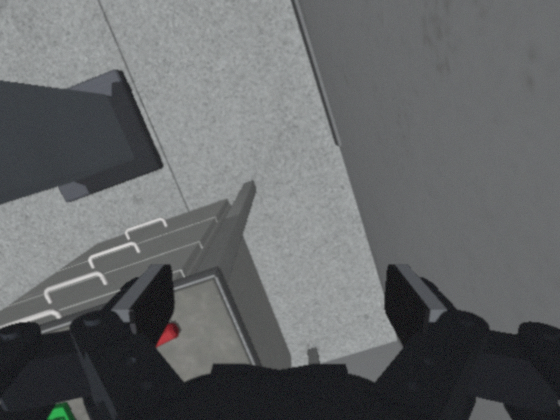

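View pics/scene0.png

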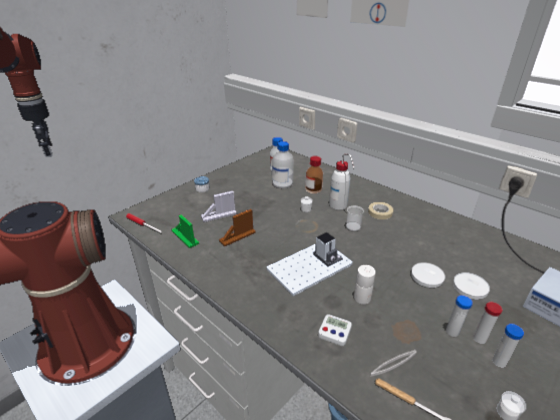

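Three square-like things in the scene picture: green (185,232), brown/copper (237,227) and silver (219,205). The silver-grey one looks like steel. I'll work out positions and then confirm it from the wrist.

```bash
cat > h.py <<'E'
import numpy as np, cv2
from station import r
def K(m,h=420):
    f=h/2/np.tan(np.radians(m["vertical_fov"])/2)
    return np.array([[f,0,m["cx"]],[0,f,m["cy"]],[0,0,1]])
def ray(m,p):
    u=cv2.undistortPoints(np.array([[p]],float),K(m),m["dist_coeffs"])[0,0]
    d=m["R"].T@np.array([u[0],u[1],1]); c=-m["R"].T@m["t"]; return c,d
def onz(m,p,z):
    c,d=ray(m,p); return c+d*(z-c[2])/d[2]
def tri(obs):
    A=np.zeros((3,3));b=np.zeros(3)
    for m,p in obs:
        c,d=ray(m,p); d=d/np.linalg.norm(d); P=np.eye(3)-np.outer(d,d); A+=P; b+=P@c
    return np.linalg.solve(A,b)
def proj(m,X):
    X=np.asarray(X,float).reshape(-1,3)
    rv,_=cv2.Rodrigues(m["R"]); return cv2.projectPoints(X,rv,m["t"],K(m),m["dist_coeffs"])[0][:,0]
E
python3 - <<'E'
from h import *
np.set_printoptions(precision=0,suppress=True)
S=r.camera_model("scene");D=r.camera_model("side")
sc=lambda u,v:(140+u/2.85,160+v/2.85); sd=lambda u,v:(170+u/2.85,150+v/2.85)
for n,u,z in [("foot tail",(180,168),0),("foot heel",(272,153),0),("brown tail",(237,242),0),("brown heel",(328,207),0),("plate L",(362,306),12),("plate bot",(440,382),0),("plate R",(605,292),12),("plate top",(497,243),12),("timer",(555,490),20),("tin",(177,70),20),("bottle",(474,140),0),("tall bottle",(640,400),0)]:
    print(n,onz(S,sc(*u),z))
for n,u,z in [("foot tail",(175,155),0),("plate L",(223,294),12),("plate bot",(235,382),0),("plate R",(475,362),0),("plate top",(443,278),12),("timer",(260,505),20),("bottle",(474,200),0),("tall",(425,470),0)]:
    print("side",n,onz(D,sd(*u),z))
E
```

```text
foot tail [505. 214.   0.]
foot heel [604. 155.   0.]
brown tail [459.  50.   0.]
brown heel [573.  22.   0.]
plate L [ 469. -137.   12.]
plate bot [ 452. -257.    0.]
plate R [ 655. -306.   12.]
plate top [ 642. -174.   12.]
timer [ 410. -421.   20.]
tin [633. 384.  20.]
bottle [798. -12.   0.]
tall bottle [ 562. -409.    0.]
side foot tail [502. 207.   0.]
side plate L [ 472. -136.   12.]
side plate bot [ 450. -257.    0.]
side plate R [ 658. -302.    0.]
side plate top [ 682. -182.   12.]
side timer [ 422. -429.   20.]
side bottle [794. -26.   0.]
side tall [ 559. -415.    0.]
```

```bash
python3 - <<'E'
from h import *
np.set_printoptions(precision=1,suppress=True)
s=r.read_state();m=r.camera_model("wrist");c=-m["R"].T@m["t"]
print("cam in tool",s["eef_rot"].T@(c-s["tcp_pos"]))
# bracket/post rough from boxes
E
```

```text
cam in tool [  65.5   -0.2 -141.3]
```

Call:
{"op": "send_rows", "data": {"increments": [[[0.8, -1, 0.1, 0, 0, -0.015, 1], [0.8, -1, 0.1, 0, 0, -0.015, 1], [0.8, -1, 0.1, 0, 0, -0.015, 1], [0.8, -1, 0.1, 0, 0, -0.015, 1], [0.8, -1, 0.1, 0, 0, -0.015, 1]]]}}

```text
clock: 1.7
tcp_pos: [327.8, 438.5, 246.6]
eef_rot: [[-0.914, 0.405, 0.0], [0.405, 0.914, 0.0], [-0.0, 0.0, -1.0]]
force: [0.5, 0.2, -0.4]
finger_gap: 85.5
```

Call:
{"op": "send_rows", "data": {"increments": [[[0.8, -1, 0.1, 0, 0, -0.015, 1], [0.8, -1, 0.1, 0, 0, -0.015, 1], [0.8, -1, 0.1, 0, 0, -0.015, 1], [0.8, -1, 0.1, 0, 0, -0.015, 1], [0.8, -1, 0.1, 0, 0, -0.015, 1]]]}}

```text
clock: 2.2
tcp_pos: [447.9, 288.4, 261.7]
eef_rot: [[-0.88, 0.475, 0.001], [0.475, 0.88, 0.0], [-0.0, 0.001, -1.0]]
force: [0.2, 0.8, 0.4]
finger_gap: 85.5
```

Call:
{"op": "send_rows", "data": {"increments": [[[0.8, -1, 0, 0, 0, -0.015, 1], [0.8, -1, 0, 0, 0, -0.015, 1], [0.8, -1, 0, 0, 0, -0.015, 1], [0, 0, 0, 0, 0, 0, 1], [0, 0, 0, 0, 0, 0, 1]]]}}

```text
clock: 2.7
tcp_pos: [519.3, 199.1, 261.2]
eef_rot: [[-0.856, 0.518, -0.001], [0.518, 0.856, 0.0], [0.001, 0.0, -1.0]]
force: [-0.0, -0.1, 0.4]
finger_gap: 85.4
```

```bash
cat > look.py <<'E'
import sys
from h import *
import pickle
n=sys.argv[1]; cam=sys.argv[2] if len(sys.argv)>2 else "wrist"
s=r.read_state();m=r.camera_model(cam);im=r.capture(cam)
cv2.imwrite(f"pics/{n}.png",im[:,:,::-1]);pickle.dump((s,m),open(f"pics/{n}.pkl","wb"))
print(s["clock"],s["tcp_pos"].round(1),s["eef_rot"].round(3).tolist(),s["force"].round(1),round(s["finger_gap"],1))
E
python3 look.py w1
```

```text
2.7 [519.3 199.1 261.2] [[-0.856, 0.518, -0.001], [0.518, 0.856, 0.0], [0.001, 0.0, -1.0]] [-0.  -0.1  0.4] 85.4
```

View pics/w1.png

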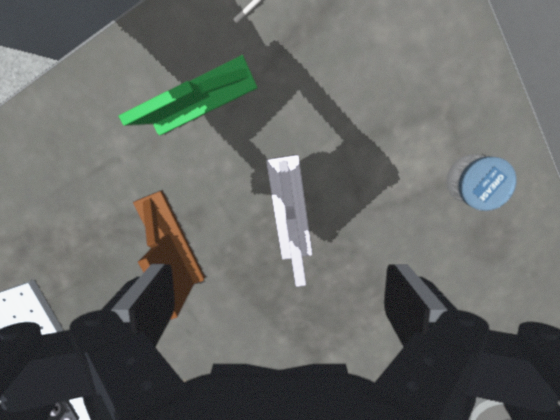

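```bash
python3 - <<'E'
import cv2
a=cv2.imread("pics/w1.png")[145:295,235:350]; cv2.imwrite("pics/w1c.png",cv2.resize(a,None,fx=4,fy=4,interpolation=cv2.INTER_CUBIC))
E
```

```text
(no output)
```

View pics/w1c.png

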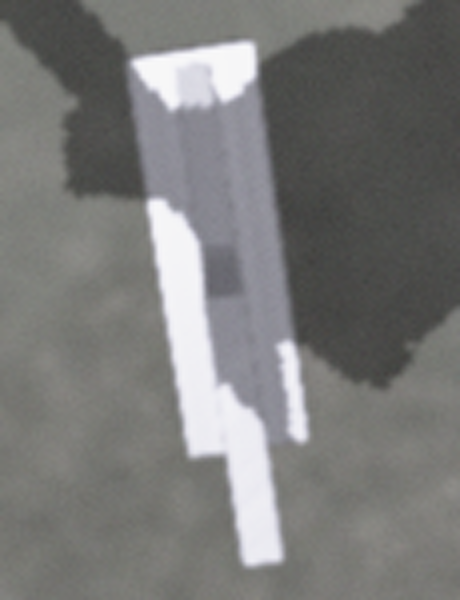

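The enlarged crop shows the bare light-metal square (tail at (284,157), heel at (297,258), blade top front at (301,286)). It's neither green plastic nor brown, so it fits "steel". Next I fit its pose.

```bash
cat > fit.py <<'E'
from h import *
import pickle
from scipy.optimize import least_squares
def fit(m,pts,x0,z0=0):
    L=np.array([p[0] for p in pts],float);P=np.array([p[1] for p in pts],float)
    def T(q):
        c,s=np.cos(q[2]),np.sin(q[2]);return np.c_[q[0]+c*L[:,0]-s*L[:,1],q[1]+s*L[:,0]+c*L[:,1],L[:,2]+z0]
    f=lambda q:(proj(m,T(q))-P).ravel()
    o=least_squares(f,x0,x_scale=[10,10,.1]);return o.x,f(o.x).reshape(-1,2)
E
python3 - <<'E'
from fit import *
np.set_printoptions(precision=2,suppress=True)
s,m=pickle.load(open("pics/w1.pkl","rb"))
c=lambda u,v:(235-.375+u/4,145-.375+v/4)
pts=[((-65,-18,10),c(131,62)),((-65,18,10),c(255,43)),((55,-18,10),c(190,458)),((55,18,10),c(308,440)),((55,-5,85),c(243,567)),((55,5,85),c(284,560))]
q,e=fit(m,pts,[550,180,-.5]);print(q,np.degrees(q[2]));print(e)
yaw=q[2];g=q[:2]+18*np.array([np.cos(yaw),np.sin(yaw)]);print("grip",g,"tool yaw",np.degrees(np.arctan2(-s["eef_rot"][0,1],s["eef_rot"][1,1])))
print("delta",g-s["tcp_pos"][:2])
E
```

```text
[561.06 189.53  -0.4 ] -22.92053737366949
[[-0.76 -0.76]
 [ 0.43 -0.72]
 [-0.17  0.02]
 [ 0.22  0.46]
 [ 0.24  0.32]
 [ 0.02  0.74]]
grip [577.64 182.52] tool yaw -31.166407959533814
delta [ 58.32 -16.6 ]
```

Call:
{"op": "send_rows", "data": {"increments": [[[0.65, -0.185, -1, 0, 0, 0.0457, 1], [0.65, -0.185, -1, 0, 0, 0.0457, 1], [0.645, -0.185, -1, 0, 0, 0.0457, 1], [0, 0, -1, 0, 0, 0, 1], [0, 0, 0, 0, 0, 0, 1]]]}}

```text
clock: 3.25
tcp_pos: [572.7, 183.5, 135.8]
eef_rot: [[-0.922, 0.387, -0.011], [0.387, 0.922, -0.002], [0.01, -0.006, -1.0]]
force: [-0.4, -0.3, -1.2]
finger_gap: 85.7
```

```bash
python3 look.py w2
```

```text
3.25 [572.7 183.5 135.8] [[-0.922, 0.387, -0.011], [0.387, 0.922, -0.002], [0.01, -0.006, -1.0]] [-0.4 -0.3 -1.2] 85.7
```

View pics/w2.png

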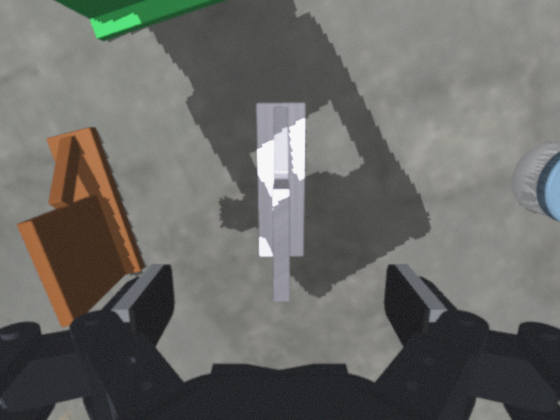

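```bash
python3 - <<'E'
from fit import *
np.set_printoptions(precision=2,suppress=True)
s,m=pickle.load(open("pics/w2.pkl","rb"))
pts=[((-65,-18,10),(256.5,103)),((-65,18,10),(305,103)),((55,-18,10),(259,256)),((55,18,10),(303,256)),((55,-5,85),(274,301)),((55,5,85),(289,301))]
q,e=fit(m,pts,[550,180,-.5]);print(q,np.degrees(q[2]));print(e)
yaw=q[2];g=q[:2]+18*np.array([np.cos(yaw),np.sin(yaw)]);R=r.read_state();print("grip",g,"tool yaw",np.degrees(np.arctan2(-R["eef_rot"][0,1],R["eef_rot"][1,1])))
print("delta",g-R["tcp_pos"][:2],R["tcp_pos"])
E
```

```text
[560.84 189.29  -0.39] -22.5101252358107
[[-0.49 -1.38]
 [ 0.53 -1.62]
 [ 0.03  0.33]
 [ 0.45  0.24]
 [-0.97  1.24]
 [ 0.57  1.22]]
grip [577.47 182.4 ] tool yaw -22.72707830998745
delta [ 3.06 -1.49] [574.41 183.89 138.56]
```

Call:
{"op": "send_rows", "data": {"increments": [[[0, 0, -0.9, 0, 0, 0, 1], [0, 0, -0.9, 0, 0, 0, 1], [0, 0, -0.9, 0, 0, 0, 1], [0, 0, -0.9, 0, 0, 0, 1], [0, 0, 0, 0, 0, 0, 1]]]}}

```text
clock: 3.8
tcp_pos: [574.7, 183.6, 31.5]
eef_rot: [[-0.922, 0.387, -0.005], [0.387, 0.922, -0.001], [0.005, -0.003, -1.0]]
force: [-1.3, 0.3, 0.1]
finger_gap: 85.6
```

Call:
{"op": "send_rows", "data": {"increments": [[[0, 0, 0, 0, 0, 0, 1], [0, 0, 0, 0, 0, 0, -1], [0, 0, 0, 0, 0, 0, -1], [0, 0, 0, 0, 0, 0, -1], [0, 0, 0, 0, 0, 0, -1]]], "squeeze": 60}}

```text
clock: 4.3
tcp_pos: [578.1, 183.2, 34.3]
eef_rot: [[-0.922, 0.388, 0.002], [0.388, 0.922, 0.0], [-0.001, 0.001, -1.0]]
force: [-0.6, -0.2, -0.0]
finger_gap: 28.3
```

Call:
{"op": "send_rows", "data": {"increments": [[[0, 0, 0, 0, 0, 0, -1], [0, 0, 0, 0, 0, 0, -1], [0, 0, 0, 0, 0, 0, -1], [0, 0, 0, 0, 0, 0, -1], [0, 0, 0, 0, 0, 0, -1]]], "squeeze": 60}}

```text
clock: 4.8
tcp_pos: [577.6, 183.0, 33.6]
eef_rot: [[-0.922, 0.388, 0.0], [0.388, 0.922, -0.0], [-0.0, 0.0, -1.0]]
force: [-0.3, -1.1, 3.0]
finger_gap: 9.2
```

Call:
{"op": "send_rows", "data": {"increments": [[[0, 0, 0.5, 0, 0, 0, -1], [0, 0, 1, 0, 0, 0, -1], [0, 0, 1, 0, 0, 0, -1], [0, 0, 1, 0, 0, 0, -1], [0, 0, 1, 0, 0, 0, -1]]]}}

```text
clock: 5.3
tcp_pos: [576.6, 183.0, 169.1]
eef_rot: [[-0.922, 0.388, -0.001], [0.388, 0.922, -0.0], [0.001, -0.001, -1.0]]
force: [0.4, -0.4, -2.5]
finger_gap: 9.3
```

Call:
{"op": "send_rows", "data": {"increments": [[[0.2, -1, 0.8, 0, 0, 0.018, -1], [0.2, -1, 0.8, 0, 0, 0.018, -1], [0.2, -1, 0.8, 0, 0, 0.018, -1], [0.2, -1, 0.8, 0, 0, 0.018, -1], [0.2, -1, 0.8, 0, 0, 0.018, -1]]]}}

```text
clock: 5.8
tcp_pos: [606.7, 32.1, 288.9]
eef_rot: [[-0.954, 0.298, -0.001], [0.298, 0.954, 0.0], [0.001, -0.0, -1.0]]
force: [-0.2, -0.3, -2.9]
finger_gap: 9.3
```

Call:
{"op": "send_rows", "data": {"increments": [[[0.2, -1, 0, 0, 0, 0.018, -1], [0.2, -1, 0, 0, 0, 0.018, -1], [0.2, -1, 0, 0, 0, 0.018, -1], [0.2, -1, 0, 0, 0, 0.018, -1], [0.2, -1, 0, 0, 0, 0.018, -1]]]}}

```text
clock: 6.3
tcp_pos: [636.9, -117.9, 287.7]
eef_rot: [[-0.978, 0.208, -0.001], [0.208, 0.978, 0.001], [0.002, 0.0, -1.0]]
force: [-0.2, -1.0, -3.2]
finger_gap: 9.3
```

Call:
{"op": "send_rows", "data": {"increments": [[[0, 0, 0, 0, 0, 0, -1], [0, 0, 0, 0, 0, 0, -1], [0, 0, 0, 0, 0, 0, -1]]]}}

```text
clock: 6.6
tcp_pos: [637.0, -115.9, 287.9]
eef_rot: [[-0.978, 0.208, -0.001], [0.208, 0.978, 0.001], [0.001, 0.001, -1.0]]
force: [-0.6, -0.0, -3.1]
finger_gap: 9.3
```

```bash
python3 look.py w3; python3 look.py s3 side
```

```text
6.6 [ 637.  -115.9  287.9] [[-0.978, 0.208, -0.001], [0.208, 0.978, 0.001], [0.001, 0.001, -1.0]] [-0.6 -0.  -3.1] 9.3
6.65 [ 637.1 -115.7  288. ] [[-0.978, 0.207, -0.001], [0.207, 0.978, 0.001], [0.001, 0.001, -1.0]] [ 0.2  0.2 -2.3] 9.2
```

View pics/w3.png

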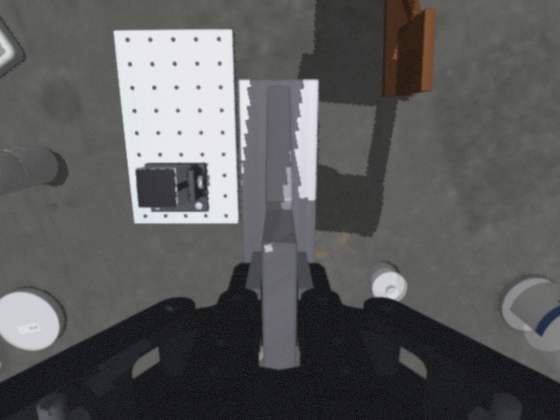

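View pics/s3.png

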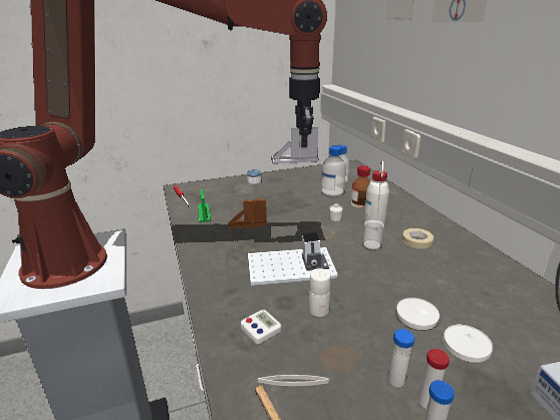

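The square is held (tail (279,80) to blade top (279,365)). The plate's corners are near (115,30), (233,30), (239,222) and (134,223), with the post top at (156,188).

```bash
python3 - <<'E'
import cv2
a=cv2.imread("pics/w3.png")
cv2.imwrite("pics/w3p.png",cv2.resize(a[140:235,105:250],None,fx=5.5,fy=5.5,interpolation=cv2.INTER_CUBIC))
cv2.imwrite("pics/w3s.png",cv2.resize(a[65:375,225:335],None,fx=1.9,fy=1.9,interpolation=cv2.INTER_CUBIC))
E
```

```text
(no output)
```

View pics/w3p.png

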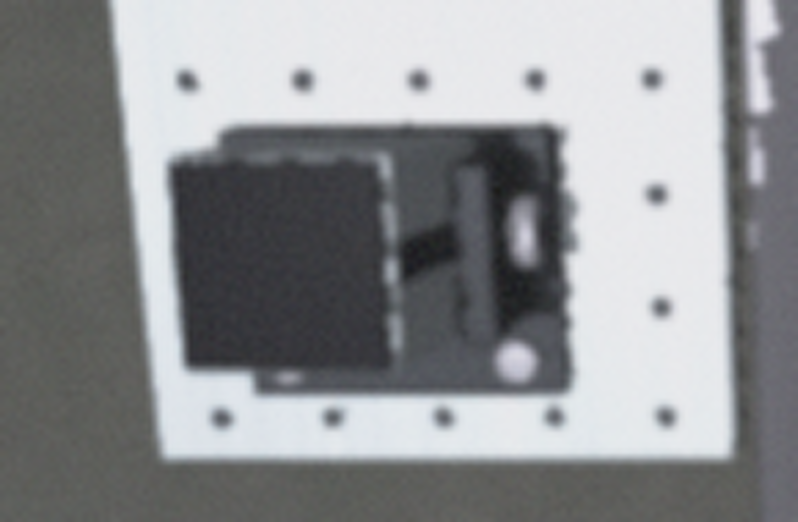

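View pics/w3s.png

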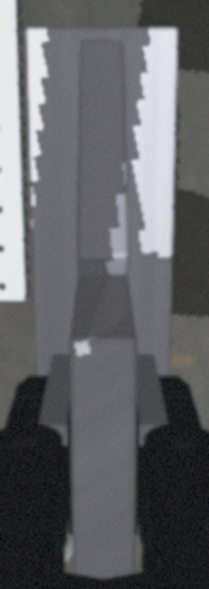

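```bash
python3 - <<'E'
from fit import *
np.set_printoptions(precision=2,suppress=True)
s,m=pickle.load(open("pics/w3.pkl","rb"))
print("cam",-m["R"].T@m["t"])
a=cv2.imread("pics/w3.png",0)
# subpixel plate corners by edges
cs=np.array([[115,30],[233,30],[238.3,223.3],[134.6,223.3]],np.float32).reshape(-1,1,2)
cs=cv2.cornerSubPix(a,cs,(4,4),(-1,-1),(3,30,.01)).reshape(-1,2);print(cs)
L=[(-110,-65,12),(-110,65,12),(110,65,12),(110,-65,12)]
q,e=fit(m,list(zip(L,cs)),[565,-220,-.2]);print("plate",q,np.degrees(q[2]));print(e)
c=lambda u,v:(105-.4+u/5.5,140-.4+v/5.5)
yaw=q[2];X=np.array([np.cos(yaw),np.sin(yaw)]);Y=np.array([-X[1],X[0]])
for n,u,z in [("sillL",(222,128),12),("sillR",(556,128),12),("sillL",(222,130),24),("sillR",(556,130),24),("back L",(255,392),12),("back R",(570,392),12),("postTL",(170,165),92),("postTR",(380,160),92),("postBR",(392,368),92),("postBL",(186,368),92)]:
    p=onz(m,c(*u),z); d=p[:2]-q[:2]; print(n,z,p,"plate frame",d@X,d@Y)
# image profile across the sill
for col in (150,180,200): print(col,a[155:180,col])
# square in hand: z0 = tcp-33.6
c=lambda u,v:(225-.25+u/1.9,65-.25+v/1.9)
pts=[((-65,-18,10),c(26,28)),((-65,18,10),c(178,28)),((55,-5,85),c(72,573)),((55,5,85),c(138,573))]
z0=s["tcp_pos"][2]-33.6
q2,e2=fit(m,pts,[620,-110,-.2],z0);print("sq",q2,np.degrees(q2[2]));print(e2)
R=s["eef_rot"];print("tool yaw",np.degrees(np.arctan2(-R[0,1],R[1,1])))
x=-R[:2,0];y=R[:2,1];d=q2[:2]-s["tcp_pos"][:2];print("sq org rel tcp along tool fwd/side",d@x,d@y)
E
```

```text
cam [ 573.03 -102.58  429.26]
[[113.12  30.37]
 [231.55  29.42]
 [237.4  222.71]
 [134.38 222.97]]
plate [ 564.84 -218.36   -0.21] -11.911075422559149
[[-0.64 -0.69]
 [ 0.55 -0.68]
 [ 0.92  0.98]
 [-0.83  0.92]]
sillL 12 [ 589.76 -267.86   12.  ] plate frame 34.597404402008635 -43.296169758920996
sillR 12 [ 604.89 -197.42   12.  ] plate frame 34.86222323380208 28.757514732723248
sillL 24 [ 589.68 -263.24   24.  ] plate frame 33.563191523816684 -38.78516694173099
sillR 24 [ 604.38 -194.8    24.  ] plate frame 33.819784012593864 31.21453230737652
back L 12 [ 647.6  -278.44   12.  ] plate frame 93.3728410008023 -41.71005865072876
back R 12 [ 662.28 -209.62   12.  ] plate frame 93.53864904015529 28.659749964886913
postTL 92 [ 590.82 -247.06   92.  ] plate frame 31.34123217211575 -22.72493096383742
postTR 92 [ 597.72 -210.78   92.  ] plate frame 30.604062912139792 14.205347057340719
postBR 92 [ 634.18 -219.24   92.  ] plate frame 68.03009513390177 13.44571846204059
postBL 92 [ 626.42 -255.57   92.  ] plate frame 67.93683597885476 -23.70267355579847
150 [232 232 232 232 232 232 224 183 109  85  88  89  92 101  88  65  55  56
  56  54  53  54  59  52  58]
180 [132 184 220 231 233 232 222 168  97  75  82  85  80  81  81  78  78  80
  79  79  80  77  81  80  80]
200 [190 219 230 232 232 232 224 174 104  89  88  80  63  51  43  43  40  41
  40  49  78 111 133 143 155]
sq [ 603.93 -108.93   -0.2 ] -11.743223452918397
[[ -2.03 -41.1 ]
 [  1.67 -41.54]
 [  1.49  39.9 ]
 [ -1.15  39.74]]
tool yaw -11.994923208588435
sq org rel tcp along tool fwd/side -33.76841723965326 -0.04186599250836424
```

```bash
python3 - <<'E'
from fit import *
np.set_printoptions(precision=2,suppress=True)
s,m=pickle.load(open("pics/w3.pkl","rb"))
a=cv2.imread("pics/w3.png",0)
c=lambda u,v:(225-.25+u/1.9,65-.25+v/1.9)
R=s["eef_rot"];x=-R[:2,0];y=R[:2,1]
for z in (33.6,):
  z0=s["tcp_pos"][2]-z
  for n,u,zz in [("tailL",(26,28),10),("tailR",(178,28),10),("sideL",(36,350),10),("sideR",(171,255),10),("bladeL",(72,345),85),("bladeR",(134,338),85),("bladeL end",(72,573),85),("R end",(138,573),85)]:
    d=onz(m,c(*u),z0+zz)[:2]-s["tcp_pos"][:2];print(n,d@x,d@y)
# predicted image of square if nominal
yaw=np.arctan2(x[1],x[0])
def P(l):
    p=s["tcp_pos"][:2]+x*(l[0]-18)+y*l[1];return proj(m,[*p,z0+l[2]])[0]
for l in [(-65,-18,10),(-65,18,10),(-15,-5,85),(-15,5,85),(55,-5,85)]:print(l,P(l))
# plate prediction check in the two fixed cameras
for cam,pic in (("scene","scene0"),("side","side0")):
    M=r.camera_model(cam);im=cv2.imread(f"pics/{pic}.png")
    X=np.array([.9785,-.2064]);Y=-np.array([-X[1]*-1,-X[0]])*1.0
    Y=np.array([.2064,.9785]);o=np.array([597.3,-229.3]);pc=np.array([564.84,-218.36])
    im=cv2.resize(im[215:305,240:360],None,fx=6,fy=6,interpolation=cv2.INTER_CUBIC)
    def dr(pts,col):
        q=((proj(M,pts)-[240,215]+.5)*6).astype(np.int32);cv2.polylines(im,[q.reshape(-1,1,2)],True,col,1)
    dr([[*(pc+X*i+Y*j),12] for i,j in((-110,-65),(-110,65),(110,65),(110,-65))],(0,0,255))
    dr([[*(o+Y*j),z] for j,z in((-35,12),(35,12),(35,24),(-35,24))],(0,255,0))
    dr([[*(o+Y*j),z] for j,z in((-20,27),(20,27),(20,92),(-20,92))],(255,0,0))
    cv2.imwrite(f"pics/ov_{cam}.png",im)
E
```

```text
tailL -81.95743187978213 -17.926609998653433
tailR -81.93997105772686 17.397772993496645
sideL -2.352762276103525 -17.652776963442093
sideR -27.859652674584815 17.10940181630752
bladeL -31.7287007402475 -4.578345077965141
bladeR -32.779055617423595 4.261803944273148
bladeL end 6.571011723087136 -5.070671324982038
R end 6.586655154321688 5.35678710475649
(-65, -18, 10) [238.2   76.99]
(-65, 18, 10) [319.86  76.95]
(-15, -5, 85) [261.03 241.9 ]
(-15, 5, 85) [298.02 241.87]
(55, -5, 85) [264.11 445.8 ]
```

View pics/ov_scene.png

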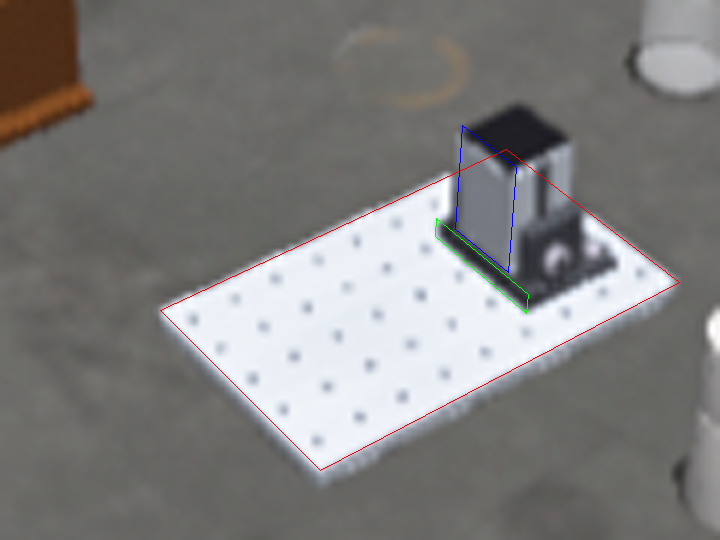

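View pics/ov_side.png

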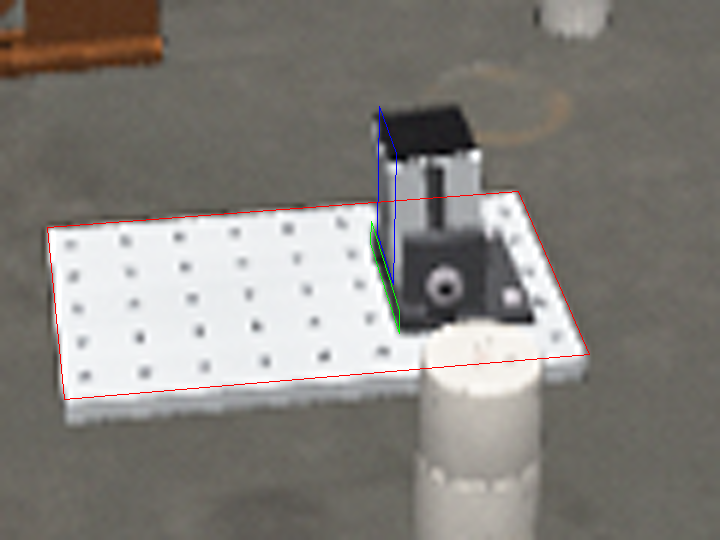

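Call:
{"op": "send_rows", "data": {"increments": [[[-0.845, -0.84, 0, 0, 0, 0, -1], [-0.845, -0.84, 0, 0, 0, 0, -1], [-0.845, -0.84, -0.5, 0, 0, 0, -1], [-0.845, -0.84, -0.5, 0, 0, 0, -1], [0, 0, -1, 0, 0, 0, -1]]]}}

```text
clock: 7.2
tcp_pos: [535.3, -220.6, 230.9]
eef_rot: [[-0.978, 0.211, 0.004], [0.211, 0.978, -0.005], [-0.005, -0.004, -1.0]]
force: [0.5, -0.3, -2.9]
finger_gap: 9.3
```

Call:
{"op": "send_rows", "data": {"increments": [[[0, 0, -1, 0, 0, 0, -1], [0, 0, -1, 0, 0, 0, -1], [0, 0, -1, 0, 0, 0, -1], [0, 0, -1, 0, 0, 0, -1], [0, 0, -1, 0, 0, 0, -1]]]}}

```text
clock: 7.7
tcp_pos: [536.5, -216.8, 77.7]
eef_rot: [[-0.978, 0.207, 0.001], [0.207, 0.978, -0.0], [-0.001, -0.0, -1.0]]
force: [-0.6, 0.2, -2.6]
finger_gap: 9.1
```

Call:
{"op": "send_rows", "data": {"increments": [[[0, 0, -0.5, 0, 0, 0, -1], [0, 0, 0, 0, 0, 0, -1], [0, 0, 0, 0, 0, 0, -1], [0, 0, 0, 0, 0, 0, -1]]]}}

```text
clock: 8.1
tcp_pos: [537.9, -218.5, 65.6]
eef_rot: [[-0.978, 0.208, 0.004], [0.208, 0.978, -0.002], [-0.004, -0.001, -1.0]]
force: [-0.1, 0.3, -2.1]
finger_gap: 9.6
```

```bash
python3 look.py s4 side;python3 look.py c4 scene; python3 look.py w4; python3 - <<'E'
import cv2,numpy as np
a=cv2.imread("pics/s4.png")[190:300,220:360];b=cv2.imread("pics/c4.png")[190:300,240:380]
cv2.imwrite("pics/d4.png",cv2.resize(np.vstack([np.hstack([a,b])]),None,fx=2.8,fy=2.8,interpolation=cv2.INTER_CUBIC))
E
```

```text
8.1 [ 537.9 -218.5   65.6] [[-0.978, 0.208, 0.004], [0.208, 0.978, -0.002], [-0.004, -0.001, -1.0]] [-0.1  0.3 -2.1] 9.6
8.15 [ 537.9 -218.6   65.7] [[-0.978, 0.208, 0.004], [0.208, 0.978, -0.002], [-0.004, -0.001, -1.0]] [ 0.8  0.5 -3.4] 9.3
8.2 [ 537.7 -218.6   65.5] [[-0.978, 0.208, 0.004], [0.208, 0.978, -0.002], [-0.004, -0.001, -1.0]] [ 0.5  0.7 -3.3] 9.2
```

View pics/d4.png

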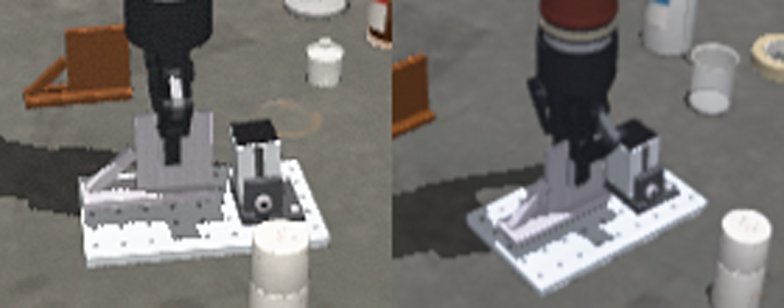

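View pics/w4.png

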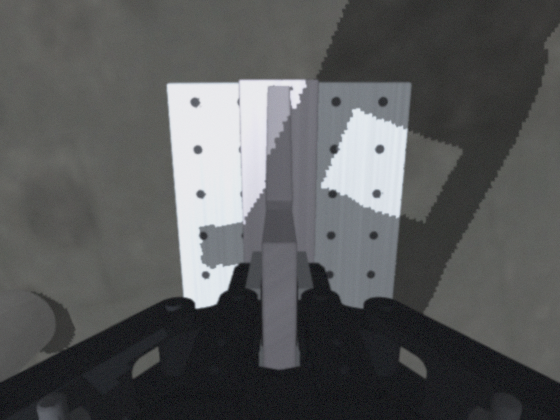

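The square hangs level over the plate with its heel about 22 mm short of the sill, roughly centred on the post. I lower it next.

Call:
{"op": "send_rows", "data": {"increments": [[[0, 0, -0.25, 0, 0, 0, -1], [0, 0.05, -0.25, 0, 0, 0, -1], [0, 0, -0.1, 0, 0, 0, -1], [0, 0, 0, 0, 0, 0, -1], [0, 0, 0, 0, 0, 0, -1]]]}}

```text
clock: 8.75
tcp_pos: [535.8, -216.1, 45.6]
eef_rot: [[-0.978, 0.208, -0.001], [0.208, 0.978, 0.001], [0.001, 0.0, -1.0]]
force: [-2.4, 1.3, 4.4]
finger_gap: 8.9
```

Call:
{"op": "send_rows", "data": {"increments": [[[0, 0, -0.04, 0, 0, 0, -1], [0, 0, 0, 0, 0, 0, -1], [0, 0, 0, 0, 0, 0, -1]]]}}

```text
clock: 9.05
tcp_pos: [535.8, -216.1, 45.6]
eef_rot: [[-0.978, 0.208, -0.001], [0.208, 0.978, 0.001], [0.002, 0.0, -1.0]]
force: [-5.9, 3.5, 10.7]
finger_gap: 9.6
```

Call:
{"op": "send_rows", "data": {"increments": [[[0, 0, 0.06, 0, 0, 0, -1], [0.196, -0.041, 0, 0, 0, 0, -1], [0.196, -0.041, 0, 0, 0, 0, -1], [0.163, -0.034, 0, 0, 0, 0, -1], [0, 0, 0, 0, 0, 0, -1]]]}}

```text
clock: 9.55
tcp_pos: [554.1, -220.1, 45.7]
eef_rot: [[-0.978, 0.208, 0.002], [0.208, 0.978, -0.001], [-0.002, -0.0, -1.0]]
force: [0.6, -1.4, 0.1]
finger_gap: 9.0
```

Call:
{"op": "send_rows", "data": {"increments": [[[0.1, -0.02, 0, 0, 0, 0, -1], [0.05, -0.01, 0, 0, 0, 0, -1], [0, 0, 0, 0, 0, 0, -1], [0, 0, 0, 0, 0, 0, -1]]]}}

```text
clock: 9.95
tcp_pos: [556.9, -220.6, 45.6]
eef_rot: [[-0.978, 0.208, -0.0], [0.208, 0.978, 0.0], [0.0, 0.0, -1.0]]
force: [-1.9, -0.4, 0.1]
finger_gap: 9.4
```

Call:
{"op": "send_rows", "data": {"increments": [[[0.065, -0.014, 0, 0, 0, 0, -1], [0, 0, 0, 0, 0, 0, -1], [0, 0, 0, 0, 0, 0, -1]]]}}

```text
clock: 10.25
tcp_pos: [558.1, -220.7, 45.6]
eef_rot: [[-0.978, 0.208, -0.002], [0.208, 0.978, 0.001], [0.002, 0.0, -1.0]]
force: [-4.1, 0.0, 1.3]
finger_gap: 8.9
```

Call:
{"op": "send_rows", "data": {"increments": [[[0.065, -0.014, 0, 0, 0, 0, -1], [0, 0, 0, 0, 0, 0, -1], [0, 0, 0, 0, 0, 0, -1]]]}}

```text
clock: 10.55
tcp_pos: [559.6, -221.0, 45.7]
eef_rot: [[-0.978, 0.208, -0.003], [0.208, 0.978, 0.001], [0.004, 0.0, -1.0]]
force: [-5.6, 1.4, 2.9]
finger_gap: 9.3
```

Call:
{"op": "send_rows", "data": {"increments": [[[0.065, -0.014, 0, 0, 0, 0, -1], [0, 0, 0, 0, 0, 0, -1], [0, 0, 0, 0, 0, 0, -1]]]}}

```text
clock: 10.85
tcp_pos: [560.4, -221.1, 45.7]
eef_rot: [[-0.978, 0.208, -0.006], [0.208, 0.978, 0.002], [0.006, 0.001, -1.0]]
force: [-8.9, 1.6, 5.8]
finger_gap: 9.4
```

```bash
python3 look.py s5 side;python3 look.py c5 scene;  python3 - <<'E'
import cv2,numpy as np
a=cv2.imread("pics/s5.png")[205:285,250:350];b=cv2.imread("pics/c5.png")[205:285,265:365]
cv2.imwrite("pics/d5.png",cv2.resize(np.vstack([np.hstack([a,b])]),None,fx=4,fy=4,interpolation=cv2.INTER_CUBIC))
E
```

```text
10.85 [ 560.4 -221.1   45.7] [[-0.978, 0.208, -0.006], [0.208, 0.978, 0.002], [0.006, 0.001, -1.0]] [-8.9  1.6  5.8] 9.4
10.9 [ 560.4 -221.1   45.7] [[-0.978, 0.208, -0.006], [0.208, 0.978, 0.002], [0.006, 0.001, -1.0]] [-9.7  1.8  5.8] 9.6
```

View pics/d5.png

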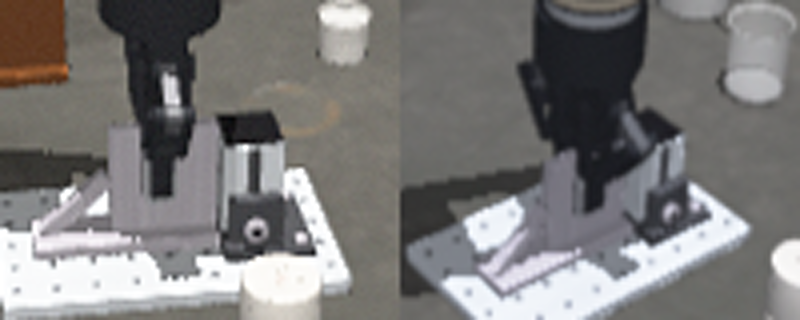

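Call:
{"op": "send_rows", "data": {"increments": [[[0.065, -0.014, -0.02, 0, 0, 0, -1], [0, 0, 0, 0, 0, 0, -1], [0, 0, 0, 0, 0, 0, -1], [0, 0, 0, 0, 0, 0, -1]]]}}

```text
clock: 11.35
tcp_pos: [560.5, -221.1, 45.8]
eef_rot: [[-0.978, 0.208, -0.011], [0.208, 0.978, 0.003], [0.011, 0.001, -1.0]]
force: [-15.8, 3.3, 13.9]
finger_gap: 9.6
```

Call:
{"op": "send_rows", "data": {"increments": [[[0.065, -0.014, -0.02, 0, 0, 0, -1], [0, 0, 0, 0, 0, 0, -1], [0, 0, 0, 0, 0, 0, -1], [0, 0, 0, 0, 0, 0, -1]]]}}

```text
clock: 11.75
tcp_pos: [560.5, -221.1, 45.8]
eef_rot: [[-0.978, 0.207, -0.016], [0.207, 0.978, 0.005], [0.016, 0.001, -1.0]]
force: [-21.8, 5.1, 21.4]
finger_gap: 9.4
```

Call:
{"op": "send_rows", "data": {"increments": [[[-0.03, 0.006, 0, -0.006, -0.02, 0, -1], [0, 0, 0, 0, 0, 0, -1], [0, 0, 0, 0, 0, 0, -1], [0, 0, 0, 0, 0, 0, -1]]]}}

```text
clock: 12.15
tcp_pos: [560.8, -221.2, 45.5]
eef_rot: [[-0.978, 0.207, 0.008], [0.207, 0.978, -0.002], [-0.008, -0.001, -1.0]]
force: [-18.2, 3.1, 17.1]
finger_gap: 9.5
```

```bash
python3 look.py s6 side;python3 look.py c6 scene; python3 look.py w6; python3 - <<'E'
import cv2,numpy as np
a=cv2.imread("pics/s6.png")[205:285,250:350];b=cv2.imread("pics/c6.png")[205:285,265:365]
cv2.imwrite("pics/d6.png",cv2.resize(np.vstack([np.hstack([a,b])]),None,fx=4,fy=4,interpolation=cv2.INTER_CUBIC))
E
```

```text
12.15 [ 560.8 -221.2   45.5] [[-0.978, 0.207, 0.008], [0.207, 0.978, -0.002], [-0.008, -0.001, -1.0]] [-18.2   3.1  17.1] 9.5
12.2 [ 560.7 -221.2   45.5] [[-0.978, 0.207, 0.008], [0.207, 0.978, -0.002], [-0.008, -0.001, -1.0]] [-16.3   3.8  17.7] 9.0
12.25 [ 560.8 -221.2   45.5] [[-0.978, 0.207, 0.008], [0.207, 0.978, -0.002], [-0.008, -0.001, -1.0]] [-17.4   3.5  18.1] 9.1
```

View pics/d6.png

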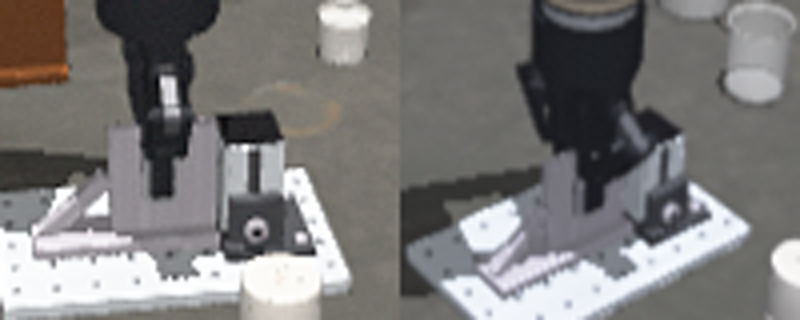

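View pics/w6.png

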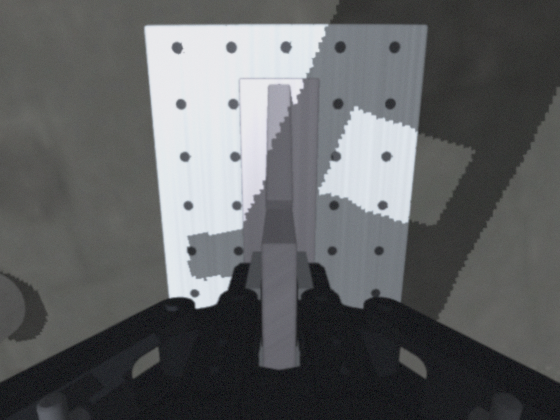

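Call:
{"op": "send_rows", "data": {"increments": [[[0, 0, 0, 0.001, 0.005, 0, -1], [0, 0, 0, 0, 0, 0, -1], [0, 0, 0, 0, 0, 0, -1], [0, 0, 0, 0, 0, 0, -1], [0, 0, 0, 0, 0, 0, -1]]]}}

```text
clock: 12.8
tcp_pos: [560.7, -221.2, 45.5]
eef_rot: [[-0.978, 0.207, 0.002], [0.207, 0.978, -0.001], [-0.003, -0.001, -1.0]]
force: [-19.1, 3.8, 16.4]
finger_gap: 9.0
```

```bash
python3 look.py w7; python3 look.py s7 side; python3 - <<'E'
from fit import *
np.set_printoptions(precision=2,suppress=True)
s,m=pickle.load(open("pics/w7.pkl","rb"))
R=s["eef_rot"]
# predicted image of plate top corners (from w3 fit) & tail, square seated flat at bracket estimate
yaw=np.radians(-11.95);X=np.array([np.cos(yaw),np.sin(yaw)]);Y=np.array([-X[1],X[0]])
o=s["tcp_pos"][:2]+37.9*X
for n,i,j,z in [("tailL",-120,-18,22),("tailR",-120,18,22),("tailbotL",-120,-18,12)]:
    print(n,proj(m,[*(o+X*i+Y*j),z])[0])
pc=np.array([564.84,-218.36])
for i,j in((-110,-65),(-110,65)):print("plate",proj(m,[*(pc+X*i+Y*j),12])[0])
a=cv2.imread("pics/w7.png");cv2.imwrite("pics/w7c.png",cv2.resize(a[10:290,130:440],None,fx=2,fy=2,interpolation=cv2.INTER_CUBIC))
b=cv2.imread("pics/s7.png");cv2.imwrite("pics/s7c.png",cv2.resize(b[210:280,250:340],None,fx=8,fy=8,interpolation=cv2.INTER_CUBIC))
E
```

```text
12.8 [ 560.7 -221.2   45.5] [[-0.978, 0.207, 0.002], [0.207, 0.978, -0.001], [-0.003, -0.001, -1.0]] [-19.1   3.8  16.4] 9.0
12.85 [ 560.6 -221.2   45.5] [[-0.978, 0.207, 0.002], [0.207, 0.978, -0.001], [-0.003, -0.001, -1.0]] [-18.    3.2  16.9] 9.3
tailL [238.13  78.81]
tailR [319.9   78.74]
tailbotL [240.53  81.04]
plate [143.28  24.48]
plate [430.8   24.35]
```

View pics/w7c.png

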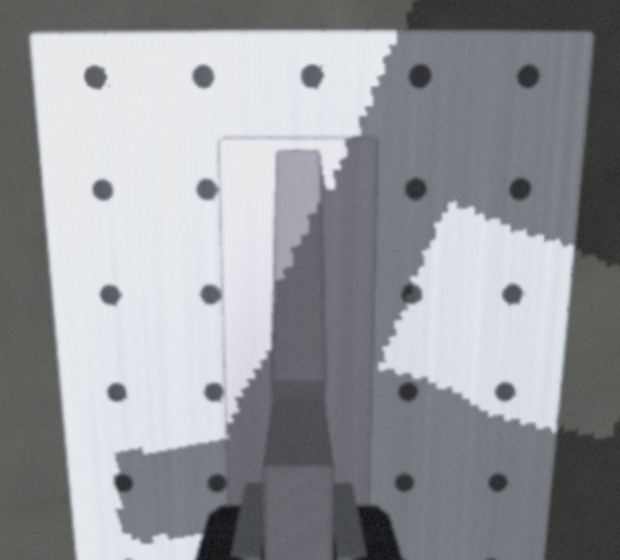

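View pics/s7c.png

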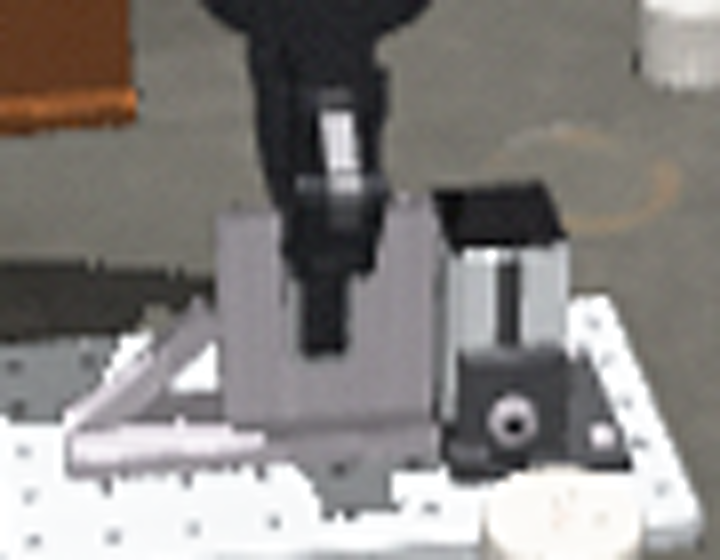

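```bash
python3 - <<'E'
from station import r
print(r.hand_in()); s=r.read_state(); print(s["clock"],s["tcp_pos"],s["force"],s["finger_gap"])
E
```

```text
the job is handed in; nothing more can be done
None
the job is handed in; nothing more can be done
```

I picked up the silver steel square (not the green or brown one), set it on the plate in front of the post and pushed it in until it stopped. I handed in at about 12.9 s, still gripping and pressing.

Last checks:
- **Seating:** the TCP stopped moving forward at x ≈ 560.6 mm. That puts the heel about 0.5 mm from where the camera located the sill, and about 0.4 mm off the post's middle.
- **Alignment:** the foot's tail was within about 1 px of where it would be if the foot lay flat. The tool was within about 0.003 rad of vertical, and its yaw was within about 0.1° of the plate's.
- **Forces:** the force on the tool was about 18 N against the push and 17 N upward. The fingers still held the blade at a 9 mm opening, with the squeeze set to 60 N.
- **Post and bystanders:** in the side picture the blade edge is flush along the upright-looking post. The arm went nowhere near the timer, tin or bottle.

**Not confirmed directly:**
- **Post's contact force:** I couldn't measure it separately from the sill's. I infer it from the flush edge and the post's spring.
- **Post's angle:** I judged it by eye only.
- **Tilt under the first hard push:** the tool tipped 0.016 rad. I eased the push and turned it back upright before handing in.

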